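# Register a bronze plaque and hold a contact gauge on its cleaned window

### The arm

A 7-joint arm with a two-finger parallel gripper is mounted at the origin on the work surface. World frame = base frame: x ahead of the robot, y to its left, z up, the work surface at z = 0. Lengths are in m, angles in rad, forces in N, time in s.
With the tool pointing down it reaches from about 0.425 to 0.925 m from the base axis. Payload 6.8 kg.
Tool frame: the origin (TCP) lies midway between the tips of the shut fingers; the grasp point (between the pads) lies 19 mm behind it (env.pinch_z is the distance from the TCP to the grasp point, in m); z points along the fingers, x is the direction in which the jaws open and shut, and the axes are right-handed (so a half turn about z gives the same grasp; the last joint's range is limited). The gripper opens to 88 mm and grips with 3 to 60 N. Pads are 20 mm wide; open, the fingers measure 115 mm over their backs; the gripper's body (75 mm by 178 mm) begins 61 mm behind the grasp point.
Start: joints at [1.018, 0.477, 0.022, 1.555, -0.011, 1.109, -0.083], TCP at [0.29, -0.609, 0.223] pointing down, gripper open.
Joint ranges: [-2.96, 2.96], [-0.34, 2.1], [-1.41, 1.46], [0.24, 2.44], [-1.37, 4.51], [0.17, 1.92], [-2.96, 2.96]. Speed limits (rad/s): [2.39, 2.39, 3.14, 3.14, 3.14, 3.14, 3.14].

### API

Orientations are given as a 3x3 rotation matrix whose columns are the frame's x, y, z axes.
In Python, from station import env, get_image, nets gives the robot as it stands. The module is installed in compiled form; this text tells all that it offers.
- The arm moves only by the shell command python3 -m jog 'ROWS' [OPENING] [FORCE]. ROWS is JSON, a list of rows, each a list of 4 numbers: the shift along the world's x, y, z in cm, then the turn about the world's z in rad. A call has 1 to 10 rows; each row shifts and turns the commanded pose from where the row before left it; what a row does not reach is not made up. A row lasts 1/10 s, in which the tool goes at most 50 mm and 8.59 degrees, less where a joint would pass 70% of its speed; a pose out of reach is approached as far as the arm can. A call is refused whole if a number of a shift passes 5 or a number of a turn 0.15, either way. A call with a gripper value outside its range is refused whole. OPENING is the finger opening in cm, from 0 to 8.78, set as the call begins (- or left out, the last holds). The fingers move at their own pace and stop on an object; FORCE is the grip in N (left out, the last holds). Time passes only in rows, so rows that do not move let the fingers close. It gives the time, the measured TCP pose, the force and the opening at its end, in the units of the state.
- env.observe(): the state, without advancing time (a new reading comes with each control period).
- get_image(name): name is "scene" or "top" or "wrist"; returns a dict with "frame" (480x640x3 uint8, red, green, blue), "depth" (480x640 float32, m along the optical axis (not along the pixel's ray), 0 where there is no reading), "fov_y" (degrees; the focal length in pixels is half the picture's height over the tangent of half this angle, whatever the lens; pixels are square), "cx", "cy" (the principal point, pixels), "R" (3x3) and "t" (3): a world point X has camera coordinates R X + t. Camera axes: x right, y down, z forward; pixel columns grow to the right and rows downward; lengths in m; the calibration is good to about 2 mm. A picture is of the moment at which its call begins.
- env.job_done(): hands the job in, once; it reports no verdict.
Trained networks look in a picture, given as the dict that the camera call returned (one of the last four; its "shot" number tells which), for a name from the list of things; names that differ only in an ending like _2 or _b are one class to them, and where a whole thing is asked for, a point or a joint stands for the part that bears it (a point fixed in the world has none). Each returns a list of dicts, best first, with "score" (0 to 1); they miss things now and then, are a little off and sometimes report something else, mostly with a low value. They report only what shows in the picture. A call takes as long as a camera call. They do not tell look-alikes from the thing itself.
- nets.cut_out(thing, picture): "mask" (480x640 bool, what is visible of it) and "point" ([column, row] in pixels, amid what is visible of it).
The state is a dict: "time": time; "joint_positions": joint angles; "qvel": joint speeds; "tau": joint torques, N m; "tool_pos": TCP position; "orientation": TCP orientation; "wrist_force": force on the tool from outside, world axes, zero at the start; "ft_torque": the same for the moment, N m; "gripper_width": opening from 0.0 (shut) to 1.0 (fully open).
Only numpy, scipy, OpenCV 4.12 (cv2) and the standard library are available. Lean on these libraries where they do the work, as an engineer would, in place of code of your own. Each camera call takes 0.05 s, during which the arm holds its last target. There are 200 camera calls.

### The job

First slide the bronze plaque on the grey board into the corner of the two stop rails, so that its far edge and its left edge both lie flush against them. Then take the black gauge out of its stand and set its steel foot in the middle of the plaque's bright cleaned window, gauge upright and the foot's long side along the window's long side, pressing lightly until the sprung foot is pushed in about halfway (it must never be pressed hard against its end stop). Finish while still holding the gauge there, with the plaque still against both rails, and leave the jar, brush, bowl and bronze knob alone.

Things in the scene. Friction and masses are not known exactly. Their poses are not given: they have to be found in the camera images.
- board: Grey board fixed on the table, 200 (x) x 240 (y) x 10 mm; origin: centre of its underside, z up, x to its far side, y to its left. Aluminium stop rails, 12 mm wide, rise 8 mm above its top: the far rail's stopping face is at x = 75 mm and faces -x (y from -95 to 107), the left rail's is at y = 95 mm and faces -y (x from -75 to 75).
- stop_corner (a point): Point on the board's top where the two stopping faces meet: (75, 95, 10) mm in the board's frame.
- plaque: Loose flat green-grey bronze plaque, 80 (x) x 110 (y) x 10 mm, about 0.6 kg, lying on the board; origin: centre of its underside, z up. Starts 1 to 6 cm short of both rails, up to 15 deg askew. Registered: axes parallel to the board's, +x edge on the far rail, +y edge on the left rail, origin at (35, 40, 10) mm in the board's frame.
- plaque_corner (a point): Lower corner of the plaque that belongs in the stop corner: (40, 55, 0) mm in the plaque's frame.
- window (a point): Centre of the bright cleaned rectangular window on the plaque's flat top, 38 mm (along the plaque's x) x 22 mm (along its y); at (-8, -20, 10) mm in the plaque's frame.
- stand: Metal gauge stand fixed on the table; origin: centre of its underside. Base 100 (x) x 90 (y) x 6 mm, on it a block 50 x 44 mm with a collar, top at z = 42 mm. The gauge's housing stands on ledges at z = 30 mm in the collar (pocket 38 x 28 mm, 2 mm clear all round) and lifts straight up.
- probe: Black contact gauge, 0.18 kg, upright in the stand, axes about parallel to the stand's. Origin: centre of its foot's underside when fully out (in the stand 8 mm above the table); z up. Housing: block 34 (x) x 24 (y) mm from z = 22 to 102 mm, gripped across the 24 mm (y). Below it a steel foot 26 (x) x 10 (y) x 6 mm on a sprung stem.
- foot_face (a point): Centre of the flat underside of the gauge's foot; moves with the foot. The foot's long side is along the gauge's x.
- foot (a joint): How far the foot is pushed into the housing: 0 = fully out, 0.012 m = end stop. The spring is linear, 500 N/m, so halfway is 3 N and the end stop is reached at 6 N.
- jar: Bystander: amber glass jar with white lid, 54 mm across, 85 mm high; origin at its underside.
- brush: Bystander: brush lying on the table.
- bowl: Bystander: white bowl, 90 mm across, 45 mm high; origin at its underside.
- lid_knob: Bystander: bronze lid knob, 52 mm across, 42 mm high; origin at its underside.
Mind the look-alikes: they are no part of the job. There is more than one size of the plaque; the job needs the smaller. Of the things that look like the probe, the larger one is meant.

How it is judged:
By the outcome, as a careful person would: the job done as asked, in the order asked, and still so for the second after the job is handed in, while the arm keeps its last pose, push and grip.
It also fails if it takes over 70 s, if anything falls off the work surface, if the arm or the gripper's body presses on something with over 40 N, if the wrist force passes 120 N, or if a joint passes its speed limit or range.

## Working session

There is one attempt and no reset: what is moved stays moved. The work goes in short steps, Python scripts to look and compute and a shell command to move; the robot and the scene stay as the last step left them, time stands still between calls to the robot, and variables do not carry over. Pictures are saved under pics/ and viewed, about 8 in all and at most 12, crops included, and the job is handed in when it is done.

```bash
mkdir -p pics; cat > h.py <<'E'
import numpy as np, cv2
from station import env, get_image, nets
def K(p):
    f=240/np.tan(np.radians(p["fov_y"])/2); return f,p["cx"],p["cy"]
def cloud(p):
    f,cx,cy=K(p); d=p["depth"]; v,u=np.mgrid[0:480,0:640]
    c=np.stack([(u-cx)/f*d,(v-cy)/f*d,d],-1)
    return (c-p["t"])@p["R"]   # R^T (c-t)
def proj(p,X):
    f,cx,cy=K(p); c=np.asarray(X)@p["R"].T+p["t"]; return np.stack([f*c[...,0]/c[...,2]+cx,f*c[...,1]/c[...,2]+cy],-1)
def onplane(p,uv,z):
    f,cx,cy=K(p); uv=np.asarray(uv,float); r=np.stack([(uv[...,0]-cx)/f,(uv[...,1]-cy)/f,np.ones(uv.shape[:-1])],-1)@p["R"]
    o=-p["R"].T@p["t"]; return o+r*((z-o[2])/r[...,2])[...,None]
def save(n,im): cv2.imwrite("pics/"+n,im[...,::-1])
E
python3 - <<'E'
from h import *
a=get_image("top");b=get_image("scene")
save("top0.png",a["frame"]);save("scene0.png",b["frame"])
for p in(a,b): print(p["fov_y"],p["cx"],p["cy"],-p["R"].T@p["t"],p["R"].round(2).tolist())
print(env.observe()["time"],env.pinch_z)
c=cloud(a)
for n in("plaque","probe","stand","board","jar","brush","bowl","lid_knob"):
    for r in nets.cut_out(n,a):
        m=r["mask"]&(a["depth"]>0); q=c[m]
        print(n,round(r["score"],2),r["point"],m.sum(),np.median(q,0).round(3),q.min(0).round(3),q.max(0).round(3))
E
```

```text
55.80032378513222 309.707547210456 233.7342566372674 [0.50571671 0.01867318 1.04662405] [[0.03, -1.0, -0.02], [-1.0, -0.03, -0.06], [0.05, 0.02, -1.0]]
53.380381409933236 320.3539041635043 236.26982423820033 [ 1.23152696 -0.68631057  0.75314258] [[0.72, 0.69, 0.01], [0.4, -0.4, -0.82], [-0.56, 0.6, -0.57]]
0.1 0.0187
plaque 0.77 [212.5, 151.1] 2949 [0.747 0.271 0.016] [ 0.694  0.197 -0.   ] [0.805 0.348 0.023]
plaque 0.66 [304.4, 246.8] 1743 [0.529 0.044 0.022] [ 0.481 -0.015  0.008] [0.574 0.103 0.028]
probe 0.73 [440.5, 273.5] 332 [ 0.478 -0.241  0.109] [ 0.459 -0.278  0.037] [ 0.496 -0.23   0.116]
probe 0.7 [460.1, 332.0] 177 [ 0.364 -0.291  0.067] [ 0.349 -0.305  0.019] [ 0.374 -0.281  0.079]
stand 0.56 [433.4, 272.4] 1440 [ 0.482 -0.236  0.008] [ 0.415 -0.307 -0.003] [ 0.542 -0.187  0.113]
board 0.66 [331.1, 244.7] 7595 [0.534 0.014 0.012] [ 0.402 -0.118 -0.003] [0.661 0.168 0.026]
board 0.44 [411.9, 160.8] 1269 [ 0.739 -0.193  0.023] [ 0.69  -0.242 -0.002] [ 0.791 -0.143  0.052]
jar 0.72 [480.6, 168.4] 722 [ 0.713 -0.322  0.084] [ 0.69  -0.38  -0.002] [ 0.761 -0.304  0.091]
brush 0.97 [129.8, 283.9] 1270 [0.438 0.446 0.02 ] [ 0.315  0.42  -0.   ] [0.514 0.471 0.028]
brush 0.73 [306.1, 249.3] 1704 [0.528 0.044 0.022] [ 0.483 -0.015  0.008] [0.574 0.1   0.028]
bowl 0.78 [412.0, 156.9] 1313 [ 0.741 -0.194  0.022] [ 0.69  -0.245 -0.004] [ 0.793 -0.143  0.052]
lid_knob 0.7 [139.6, 180.8] 426 [0.669 0.431 0.013] [0.647 0.411 0.   ] [0.698 0.469 0.048]
```

View pics/top0.png

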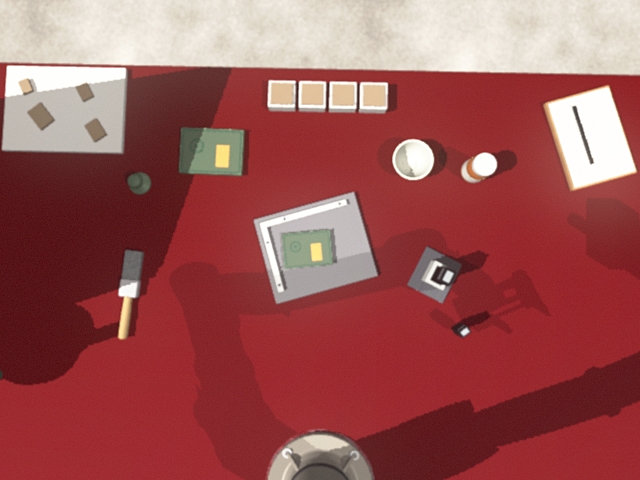

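View pics/scene0.png

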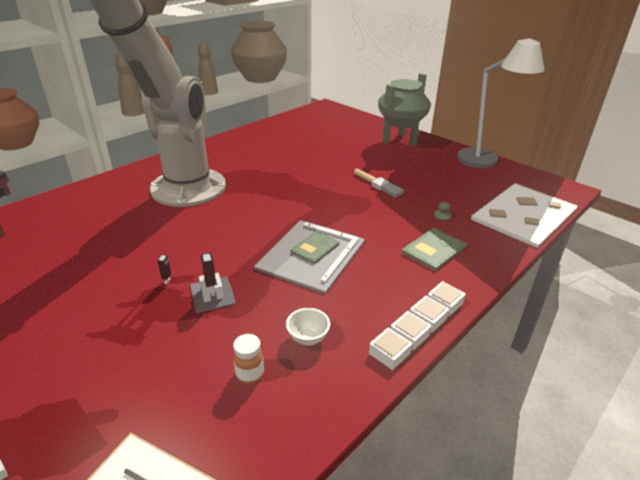

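The candidates are as follows.
- **Plaques:** one on the board at (305,248) and a bigger one on the table at (212,151). The smaller one on the board is meant.
- **Gauges:** one in the stand at (440,273), about 0.11 m high, and a smaller one at (460,332), about 0.08 m high. The larger one in the stand is meant.

Next I'll confirm this in one enlarged crop and fit the poses.

```bash
python3 - <<'E'
from h import *
a=get_image("top")
save("crop0.png",cv2.resize(a["frame"][180:350,240:490],None,fx=3.2,fy=3.2,interpolation=cv2.INTER_CUBIC)[:600,:800])
print(env.observe()["orientation"].round(3).tolist())
f=a["frame"].astype(int)
for r in nets.cut_out("plaque",a):
    u=np.argwhere(r["mask"])[:,::-1]
    q=onplane(a,u,0.02)[:,:2]
    rc=cv2.minAreaRect((q*1000).astype(np.float32)); print("plaque",rc)
r=nets.cut_out("board",a)[0]; u=np.argwhere(r["mask"])[:,::-1]
print("board",cv2.minAreaRect((onplane(a,u,0.01)[:,:2]*1000).astype(np.float32)))
r=nets.cut_out("stand",a)[0]; u=np.argwhere(r["mask"])[:,::-1]
print("stand",cv2.minAreaRect((onplane(a,u,0.006)[:,:2]*1000).astype(np.float32)))
E
```

```text
[[0.43, -0.903, 0.0], [-0.903, -0.43, -0.0], [0.0, -0.0, -1.0]]
plaque ((528.367919921875, 43.489952087402344), (79.96966552734375, 109.88764953613281), 6.996455192565918)
board ((532.3526000976562, 24.650718688964844), (202.17144775390625, 241.7330322265625), 17.044368743896484)
stand ((478.9075927734375, -248.19155883789062), (90.87102508544922, 99.18567657470703), 64.70513916015625)
```

View pics/crop0.png

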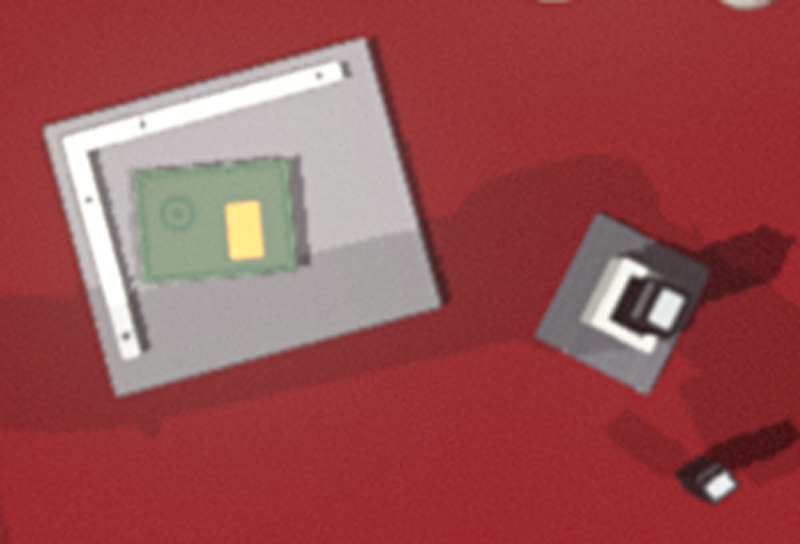

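The crop confirms both. The smaller plaque lies on the board, with its window at about crop (245,230) towards the right. The larger gauge is in the stand at about crop (655,300). I'll move above the board and look with the wrist camera.

```bash
python3 -m jog '[[1.2,4.5,0.5,-0.148],[1.2,4.5,0.5,0],[1.2,4.5,0.5,0],[1.2,4.5,0.5,0],[1.2,4.5,0.5,0],[1.2,4.5,0.5,0],[1.2,4.5,0,0],[1.2,4.5,0,0],[1.2,4.5,0,0],[1.2,4.5,0,0]]' 4
python3 -m jog '[[1.2,4.5,0,0],[1.2,4.5,0,0],[1.2,4.5,0,0],[1.2,4.5,0,0],[0,0,0,0],[0,0,0,0]]'
python3 - <<'E'
from h import *
p=get_image("wrist"); save("w1.png",p["frame"]); print(p["fov_y"],-p["R"].T@p["t"],p["R"].round(2).tolist())
for n in("plaque","board"):
  for r in nets.cut_out(n,p)[:1]:
    u=np.argwhere(r["mask"])[:,::-1]; print(n,r["score"],cv2.minAreaRect((onplane(p,u,0.02 if n=="plaque" else .01)[:,:2]*1000).astype(np.float32)))
E
```

```text
time: 1.7
tool_pos: [0.4107, -0.1575, 0.2531]
orientation: [[0.292, -0.956, 0.001], [-0.956, -0.292, -0.001], [0.001, -0.001, -1.0]]
wrist_force: [0.9, -1.1, 0.1]
gripper_width: 0.456
time: 2.3
tool_pos: [0.4585, 0.0214, 0.2527]
orientation: [[0.295, -0.956, 0.0], [-0.956, -0.295, -0.0], [0.0, 0.0, -1.0]]
wrist_force: [0.5, -1.1, -0.2]
gripper_width: 0.459
66.10762168774596 [0.53806822 0.04721961 0.41423817] [[0.29, -0.96, 0.0], [-0.91, -0.28, 0.3], [-0.29, -0.09, -0.95]]
plaque 0.63 ((526.94775390625, 42.41719055175781), (81.08233642578125, 111.21319580078125), 6.804747104644775)
board 0.93 ((531.1898193359375, 25.03112030029297), (200.2459716796875, 239.36912536621094), 16.838102340698242)
```

View pics/w1.png

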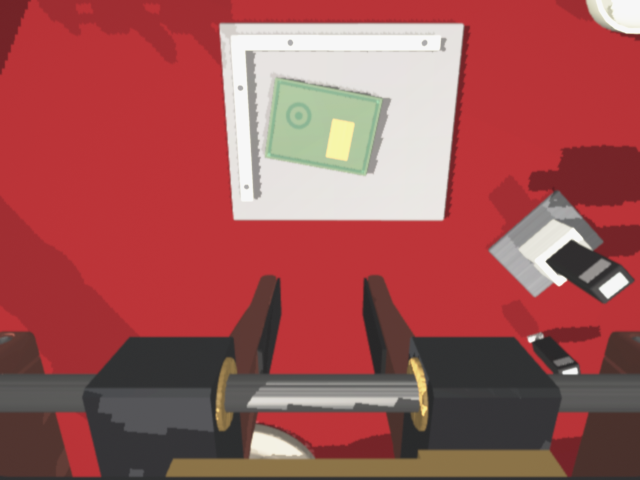

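The wrist picture shows the board with its rails, the plaque at (325,125) clear of both rails, and the gauge in the stand at (590,270). The tool is already lined up behind the near edge. I'll lower it with the fingers 6 cm apart.

```bash
python3 -m jog '[[0,0,-4.7,0],[0,0,-4.7,0],[0,0,-4.7,0],[0,0,-4.5,0],[0,0,-3,0],[0,0,-1.5,0],[0,0,-0.8,0],[0,0,0,0]]' 6
python3 -m jog '[[0.5,0.15,0,0],[0.5,0.15,0,0],[0.5,0.15,0,0],[0.5,0.15,0,0],[0.48,0.145,0,0],[0.48,0.145,0,0],[0.48,0.145,0,0],[0.48,0.145,0,0],[0,0,0,0]]'
```

```text
time: 3.25
tool_pos: [0.458, 0.0196, 0.0131]
orientation: [[0.291, -0.957, -0.001], [-0.957, -0.291, -0.001], [0.0, 0.001, -1.0]]
wrist_force: [-1.8, -0.1, -1.0]
gripper_width: 0.682
time: 4.15
tool_pos: [0.4987, 0.0332, 0.0137]
orientation: [[0.293, -0.956, 0.001], [-0.956, -0.293, 0.001], [-0.0, -0.002, -1.0]]
wrist_force: [-1.2, -0.3, -0.3]
gripper_width: 0.686
```

```bash
python3 -m jog '[[0.3,0.09,0,0],[0.3,0.09,0,0],[0.2,0.06,0,0],[0.2,0.06,0,0],[0.1,0.03,0,0],[0.1,0.03,0,0],[0,0,0,0]]'
python3 -m jog '[[0.1,0.03,0,0],[0.1,0.03,0,0],[0,0,0,0]]'
```

```text
time: 4.85
tool_pos: [0.5099, 0.0362, 0.0136]
orientation: [[0.293, -0.956, 0.0], [-0.956, -0.293, 0.0], [-0.0, -0.0, -1.0]]
wrist_force: [-1.7, -0.8, -0.8]
gripper_width: 0.688
time: 5.15
tool_pos: [0.5109, 0.0364, 0.0136]
orientation: [[0.292, -0.956, -0.002], [-0.956, -0.292, -0.001], [0.0, 0.002, -1.0]]
wrist_force: [-5.1, -1.5, 2.6]
gripper_width: 0.682
```

```bash
python3 -m jog '[[0.1,0.03,0,0],[0.1,0.03,0,0],[0,0,0,0]]'
python3 -m jog '[[0.2,0.06,0,0],[0,0,0,0],[0,0,0,0]]'
python3 - <<'E'
from h import *
p=get_image("wrist"); save("w2.png",p["frame"])
for r in nets.cut_out("plaque",p)[:1]:
    u=np.argwhere(r["mask"])[:,::-1]; print(r["score"],cv2.minAreaRect((onplane(p,u,0.02)[:,:2]*1000).astype(np.float32)))
E
```

```text
time: 5.45
tool_pos: [0.511, 0.0364, 0.0134]
orientation: [[0.292, -0.956, -0.005], [-0.956, -0.292, -0.002], [0.0, 0.005, -1.0]]
wrist_force: [-9.6, -1.6, 7.4]
gripper_width: 0.682
time: 5.75
tool_pos: [0.511, 0.0363, 0.013]
orientation: [[0.292, -0.956, -0.009], [-0.956, -0.292, -0.003], [0.001, 0.009, -1.0]]
wrist_force: [-14.6, -3.1, 9.9]
gripper_width: 0.687
0.62 ((557.9290771484375, 58.697139739990234), (79.11128997802734, 108.93385314941406), 16.978721618652344)
```

View pics/w2.png

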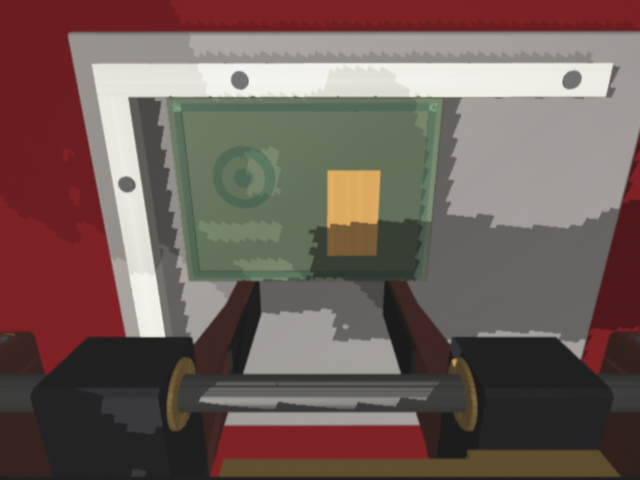

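The plaque is now flush on the far rail (y≈97) and parallel to it. A gap of about 15 mm remains on the left. I'll back off, lift, shut the fingers and go to its right side.

```bash
python3 -m jog '[[-1.5,-0.45,0,0],[-1.5,-0.45,0,0],[0,0,3,0],[0,0,3,0],[0,-4,0,0],[2,-1.5,0,0],[4,0,0,0],[4,0,0,0],[0,0,0,0],[0,0,0,0]]' 0 20
```

```text
time: 6.85
tool_pos: [0.5869, -0.0258, 0.0738]
orientation: [[0.292, -0.956, 0.002], [-0.956, -0.292, 0.001], [-0.0, -0.002, -1.0]]
wrist_force: [-1.0, -0.3, 0.1]
gripper_width: 0.003
```

```bash
python3 -m jog '[[-0.35,-0.1,-3,0],[0,0,-2,0],[0,0,-1,0],[0,0,0,0]]'
python3 -m jog '[[-0.145,0.48,0,0],[-0.145,0.48,0,0],[-0.145,0.48,0,0],[-0.145,0.48,0,0],[-0.145,0.48,0,0],[-0.145,0.48,0,0],[0,0,0,0]]'
```

```text
time: 7.25
tool_pos: [0.5806, -0.027, 0.0127]
orientation: [[0.293, -0.956, -0.002], [-0.956, -0.293, -0.0], [-0.001, 0.002, -1.0]]
wrist_force: [0.3, 0.8, -0.3]
gripper_width: 0.007
time: 7.95
tool_pos: [0.5737, 0.0018, 0.014]
orientation: [[0.293, -0.956, 0.001], [-0.956, -0.293, -0.0], [0.001, -0.001, -1.0]]
wrist_force: [0.5, -1.2, 1.3]
gripper_width: 0.005
```

```bash
python3 -m jog '[[-0.06,0.19,0,0],[-0.06,0.19,0,0],[-0.03,0.1,0,0],[0,0,0,0]]'
```

```text
time: 8.35
tool_pos: [0.5723, 0.0061, 0.0139]
orientation: [[0.292, -0.956, 0.001], [-0.956, -0.292, -0.0], [0.001, -0.0, -1.0]]
wrist_force: [1.0, -4.3, 4.5]
gripper_width: 0.006
```

```bash
python3 -m jog '[[-0.03,0.1,0,0],[-0.03,0.1,0,0],[0,0,0,0]]'
python3 -m jog '[[-0.03,0.1,0,0],[-0.03,0.1,0,0],[0,0,0,0]]'
python3 -m jog '[[-0.03,0.1,0,0],[-0.03,0.1,0,0],[0,0,0,0]]'
python3 - <<'E'
from h import *
p=get_image("wrist"); save("w3.png",p["frame"])
for r in nets.cut_out("plaque",p)[:1]:
    u=np.argwhere(r["mask"])[:,::-1]; print(r["score"],cv2.minAreaRect((onplane(p,u,0.02)[:,:2]*1000).astype(np.float32)))
E
```

```text
time: 8.65
tool_pos: [0.5716, 0.0082, 0.0138]
orientation: [[0.292, -0.956, 0.0], [-0.956, -0.292, -0.0], [0.0, -0.0, -1.0]]
wrist_force: [1.8, -4.8, 4.0]
gripper_width: 0.009
time: 8.95
tool_pos: [0.5709, 0.0103, 0.0138]
orientation: [[0.292, -0.956, 0.0], [-0.956, -0.292, -0.0], [0.0, -0.0, -1.0]]
wrist_force: [1.4, -4.9, 3.8]
gripper_width: 0.004
time: 9.25
tool_pos: [0.5708, 0.0107, 0.0138]
orientation: [[0.291, -0.957, 0.001], [-0.957, -0.291, -0.002], [0.002, -0.0, -1.0]]
wrist_force: [3.1, -7.5, 4.4]
gripper_width: 0.003
0.57 ((554.2230224609375, 73.03125), (80.15494537353516, 110.10714721679688), 16.876964569091797)
```

View pics/w3.png

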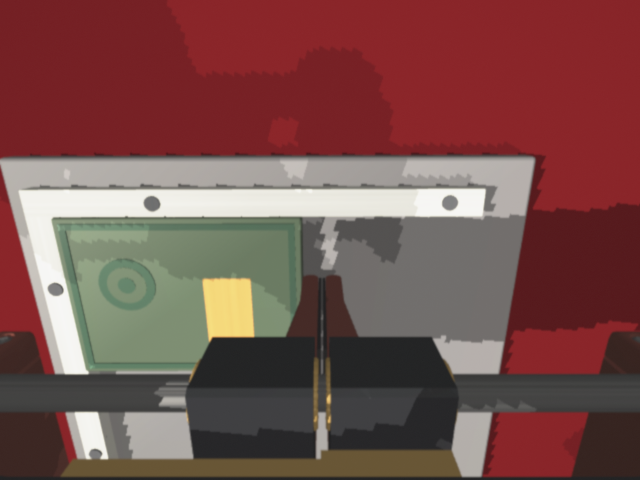

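The plaque touches both rails, the left rail along x≈55–90 and the far rail at y≈217. I'll press a little more to seat it, then back off, lift and look.

```bash
python3 -m jog '[[-0.06,0.2,0,0],[0,0,0,0],[0,0,0,0]]'
python3 -m jog '[[0.3,-1,0,0],[0.6,-1.9,0,0],[0.3,-1,3,0],[0,-1,4,0],[-1,-1,4,0],[-3,0,3,0],[-3,0,3,0],[-3,0,3,0],[-2,1,0,0],[0,0,0,0]]' 5
python3 - <<'E'
from h import *
p=get_image("wrist"); save("w4.png",cv2.resize(p["frame"],(800,600)))
for n,z in(("plaque",.02),("board",.01)):
  for r in nets.cut_out(n,p)[:1]:
    u=np.argwhere(r["mask"])[:,::-1]; print(n,r["score"],cv2.minAreaRect((onplane(p,u,z)[:,:2]*1000).astype(np.float32)))
E
```

```text
time: 9.65
tool_pos: [0.5708, 0.0108, 0.0138]
orientation: [[0.29, -0.957, 0.002], [-0.957, -0.29, -0.003], [0.004, -0.001, -1.0]]
wrist_force: [4.8, -11.2, 3.3]
gripper_width: 0.003
time: 10.65
tool_pos: [0.459, -0.0326, 0.2138]
orientation: [[0.295, -0.955, -0.001], [-0.955, -0.295, 0.0], [-0.001, 0.001, -1.0]]
wrist_force: [-0.2, 0.4, -0.2]
gripper_width: 0.571
plaque 0.72 ((553.457275390625, 72.69528198242188), (80.0242919921875, 110.35446166992188), 17.15386199951172)
board 0.97 ((528.4888305664062, 23.628746032714844), (193.30645751953125, 240.06182861328125), 17.153194427490234)
```

View pics/w4.png

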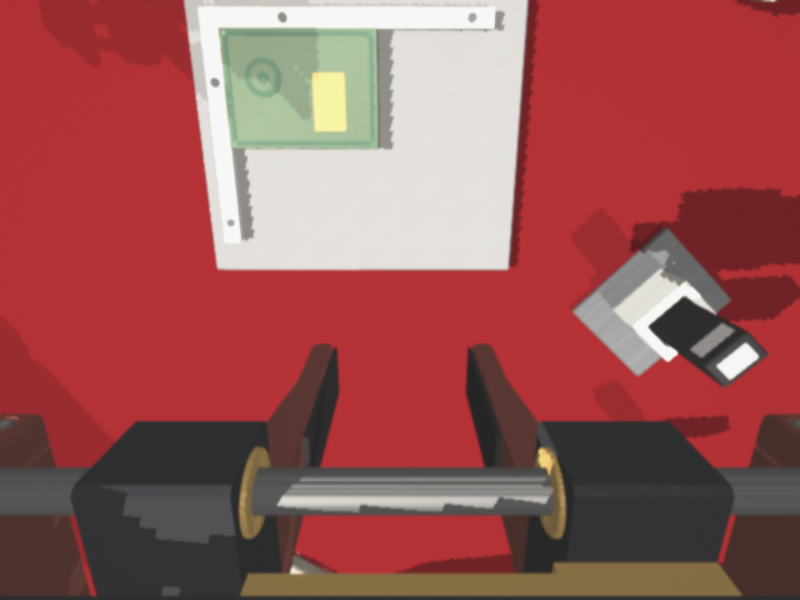

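The plaque is flush on both rails, with fit and board geometry agreeing within 1 mm and its yaw at 17°. The window is at pic (329,102), and the gauge is in the stand at (700,320). Next I'll look at the gauge from nearer, turning the jaws to its y axis.

```bash
python3 -m jog '[[-1.2,-3.6,0.8,-0.148],[-1.2,-3.6,0,-0.148],[-1.2,-3.6,0,-0.148],[-1.2,-3.6,0,-0.148],[-1.1,-3.3,0,-0.148],[0,0,0,0],[0,0,0,0]]' 6
python3 - <<'E'
from h import *
print(env.observe()["joint_positions"])
def rect(q): return cv2.minAreaRect((q*1000).astype(np.float32))
for cam in("wrist","top"):
  p=get_image(cam)
  if cam=="wrist": save("w5.png",p["frame"])
  c=cloud(p)
  for r in nets.cut_out("probe",p)[:2]:
    m=r["mask"]&(p["depth"]>0); z=c[...,2]; t=m&(z>.104)&(z<.118)
    print(cam,"probe",r["score"],r["point"],m.sum(),t.sum())
    if t.sum()>30:
      u=np.argwhere(t)[:,::-1]; print(np.median(z[t]),rect(onplane(p,u,.110)[:,:2]), c[t].mean(0), rect(c[t][:,:2]))
  for r in nets.cut_out("stand",p)[:1]:
    u=np.argwhere(r["mask"])[:,::-1]; print("stand",r["score"],rect(onplane(p,u,.006)[:,:2]))
  hsv=cv2.cvtColor(p["frame"],cv2.COLOR_RGB2HSV); y=cv2.inRange(hsv,(18,90,120),(35,255,255))
  n,l,s,ce=cv2.connectedComponentsWithStats(y)
  for i in range(1,n):
    if s[i,4]>60: print("yellow",ce[i],s[i,4],onplane(p,ce[i],.02))
E
```

```text
time: 11.5
tool_pos: [0.4028, -0.2119, 0.2208]
orientation: [[-0.429, -0.903, -0.001], [-0.903, 0.429, 0.001], [-0.001, 0.002, -1.0]]
wrist_force: [-0.1, 0.1, -0.3]
gripper_width: 0.685
[ 0.5343003   0.12657985 -0.20207151  2.04826999  0.02980642  0.97108111
 -1.69739372]
wrist probe 0.85 [421.6, 211.5] 985 0
wrist probe 0.71 [324.0, 115.1] 1694 1677
0.10970957407343634 ((476.7467346191406, -248.26039123535156), (23.604822158813477, 32.88887405395508), 64.57250213623047) [ 0.47699056 -0.24830285  0.1096908 ] ((476.76593017578125, -248.24130249023438), (23.82466697692871, 33.24406814575195), 64.75804138183594)
stand 0.71 ((476.6086120605469, -248.70834350585938), (90.33767700195312, 101.26533508300781), 64.05908966064453)
yellow [ 17.4875     181.62272727] 880 [0.55132756 0.05094991 0.02      ]
yellow [175.51257253 388.76982592] 517 [0.27336498 0.04326291 0.02      ]
yellow [453.98666667 366.86666667] 75 [ 0.16053586 -0.26635301  0.02      ]
yellow [468.50348432 398.55749129] 574 [ 0.11015586 -0.26715361  0.02      ]
yellow [435.5230953  465.46004778] 7534 [ 0.02765409 -0.19499497  0.02      ]
top probe 0.84 [440.2, 275.6] 350 201
0.11151001959490862 ((478.6859436035156, -247.05946350097656), (25.30231475830078, 34.01476287841797), 64.83671569824219) [ 0.47824401 -0.24630892  0.11125826] ((478.4627380371094, -247.3682403564453), (24.33726692199707, 34.20766067504883), 65.29344940185547)
stand 0.93 ((478.68902587890625, -248.42315673828125), (89.58875274658203, 99.67913818359375), 64.22845458984375)
yellow [222.0955414  155.78980892] 314 [0.73617617 0.24368246 0.02      ]
yellow [303.29608939 237.93296089] 179 [0.55220548 0.05179576 0.02      ]
yellow [122.8        315.98095238] 105 [0.36481052 0.45510296 0.02      ]
```

View pics/w5.png

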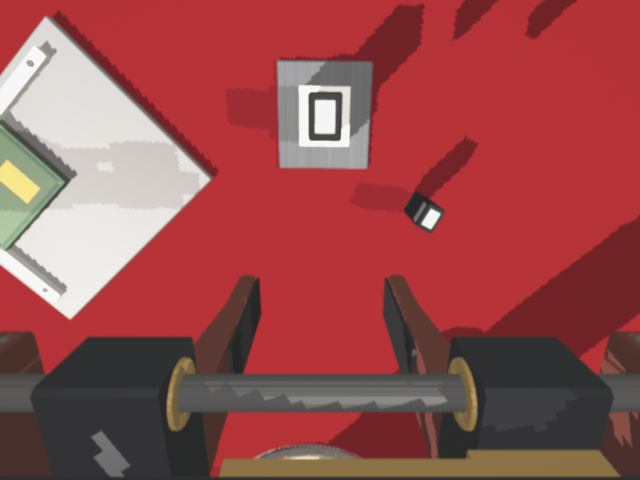

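The wrist view is straight down the gauge in the stand at (325,115), with the jaws aligned and the smaller gauge at (425,212). I'll move over it, lower and grip.

```bash
python3 -m jog '[[2,-1,0,0],[2,-1,0,0],[2,-1,0,0],[1.4,-0.64,0,0],[0,0,0,0],[0,0,0,0]]' 5
python3 -m jog '[[0,0,-4,0],[0,0,-4,0],[0,0,-3.5,0],[0,0,-2.5,0],[0,0,-1.2,0],[0,0,-0.5,0],[0,0,0,0],[0,0,0,0]]'
```

```text
time: 12.4
tool_pos: [0.4762, -0.2473, 0.2214]
orientation: [[-0.428, -0.904, -0.001], [-0.904, 0.428, 0.0], [-0.0, 0.001, -1.0]]
wrist_force: [0.5, 0.7, -0.1]
gripper_width: 0.566
time: 13.2
tool_pos: [0.4773, -0.2482, 0.0659]
orientation: [[-0.429, -0.903, 0.002], [-0.903, 0.429, -0.001], [-0.0, -0.002, -1.0]]
wrist_force: [-0.0, -0.4, 0.0]
gripper_width: 0.568
```

```bash
python3 -m jog '[[0,0,0,0],[0,0,0,0],[0,0,0,0],[0,0,0,0],[0,0,0,0],[0,0,0,0],[0,0,0,0],[0,0,0,0]]' 1.5 30
python3 -m jog '[[0,0,0.5,0],[0,0,1,0],[0,0,2,0],[0,0,3,0],[0,0,4,0],[0,0,2,0],[0,0,0,0],[0,0,0,0]]'
```

```text
time: 14.0
tool_pos: [0.4767, -0.2481, 0.065]
orientation: [[-0.429, -0.903, 0.0], [-0.903, 0.429, -0.0], [0.0, -0.0, -1.0]]
wrist_force: [-0.8, -0.4, 4.9]
gripper_width: 0.274
time: 14.8
tool_pos: [0.4761, -0.2478, 0.1893]
orientation: [[-0.429, -0.903, -0.0], [-0.903, 0.429, 0.0], [0.0, 0.0, -1.0]]
wrist_force: [-0.6, 0.6, -2.1]
gripper_width: 0.274
```

The gauge is held: opening 24 mm, and about 2 N of weight. Next I'll carry it over the window and turn it to the board's yaw.

```bash
python3 -m jog '[[0.5,2.5,0,0.1],[0.94,3.7,0,0.12],[0.94,3.7,0,0.13],[0.94,3.7,0,0.13],[0.94,3.7,0,0.13],[0.94,3.7,0,0.13],[0.94,3.7,0,0],[0.9,3,0,0],[0.5,2,0,0],[0,0,0,0]]'
python3 -m jog '[[0,0,-2,0],[0,0,-2,0],[0,0,-1.5,0],[0,0,-1.5,0],[0,0,0,0],[0,0,0,0]]'
python3 - <<'E'
from h import *
p=get_image("scene");w=get_image("wrist");save("w6.png",w["frame"])
x,y=map(int,proj(p,[.55,.05,.06])); save("s6.png",cv2.resize(p["frame"][max(y-75,0):y+75,x-100:x+100],None,fx=4,fy=4,interpolation=cv2.INTER_CUBIC))
c=cloud(w);z=c[...,2]
for r in nets.cut_out("probe",w)[:2]:
  m=r["mask"]&(w["depth"]>0); print(r["score"],r["point"],m.sum(),np.median(c[m],0) if m.any() else 0)
  t=m&(z>.16)
  if t.sum()>30:print(np.median(z[t]),cv2.minAreaRect((c[t][:,:2]*1000).astype(np.float32)))
E
```

```text
time: 15.8
tool_pos: [0.551, 0.053, 0.1877]
orientation: [[0.298, -0.955, -0.003], [-0.955, -0.298, 0.002], [-0.003, 0.002, -1.0]]
wrist_force: [-0.3, 1.1, -1.0]
gripper_width: 0.268
time: 16.4
tool_pos: [0.5518, 0.0489, 0.1195]
orientation: [[0.292, -0.956, -0.001], [-0.956, -0.292, 0.0], [-0.0, 0.001, -1.0]]
wrist_force: [1.0, -0.5, -1.7]
gripper_width: 0.27
0.81 [320.4, 312.9] 7844 [0.56614959 0.05346023 0.16343817]
0.16469581182481766 ((556.1466674804688, 51.40998077392578), (28.918899536132812, 24.050756454467773), 17.29161834716797)
```

View pics/w6.png

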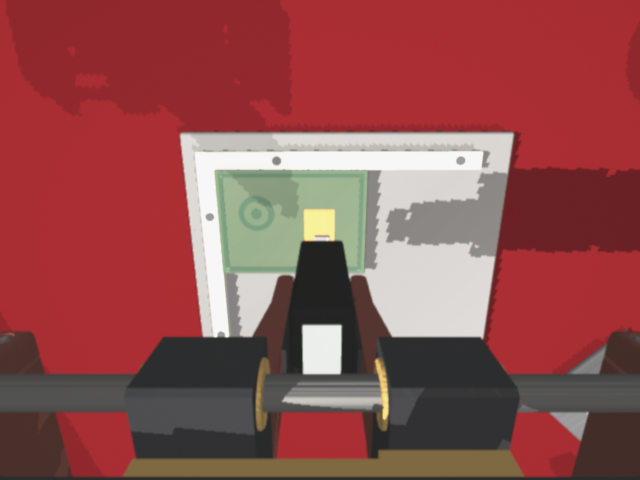

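The gauge hangs upright over the plaque, with the foot at (321,238) just in front of the window at (320,222), so no slip. I'll correct 2.4 mm in y and lower to about 6 mm above contact. There I can compare foot and window directly.

```bash
python3 -m jog '[[0,0.2,-1.5,0],[0,0.04,-1,0],[0,0,-0.7,0],[0,0,-0.4,0],[0,0,0,0],[0,0,0,0]]'
python3 - <<'E'
from h import *
w=get_image("wrist");save("w7.png",cv2.resize(w["frame"][190:310,240:400],None,fx=5,fy=5,interpolation=cv2.INTER_CUBIC))
B=np.array([.5534,.0730,.02]);a=np.radians(17);R=np.array([[np.cos(a),-np.sin(a),0],[np.sin(a),np.cos(a),0],[0,0,1]])
for q in([11,-9],[11,-31],[-27,-9],[-27,-31],[40,55],[40,-55]): print(q,((proj(w,B+R@np.array([q[0]/1e3,q[1]/1e3,0]))-[240,190])*5).round())
print(env.observe()["tool_pos"])
s=get_image("scene"); x,y=map(int,proj(s,[.55,.05,.06])); save("s7.png",cv2.resize(s["frame"][y-60:y+60,x-80:x+80],None,fx=5,fy=5,interpolation=cv2.INTER_CUBIC))
E
```

```text
time: 17.15
tool_pos: [0.552, 0.0515, 0.0837]
orientation: [[0.292, -0.956, 0.0], [-0.956, -0.292, 0.0], [-0.0, -0.0, -1.0]]
wrist_force: [-0.0, -0.1, -1.1]
gripper_width: 0.268
[11, -9] [328. 169.]
[11, -31] [501. 169.]
[-27, -9] [332. 443.]
[-27, -31] [497. 443.]
[40, 55] [-198.  -58.]
[40, -55] [701. -58.]
[0.5522206  0.05152319 0.08388719]
```

View pics/w7.png

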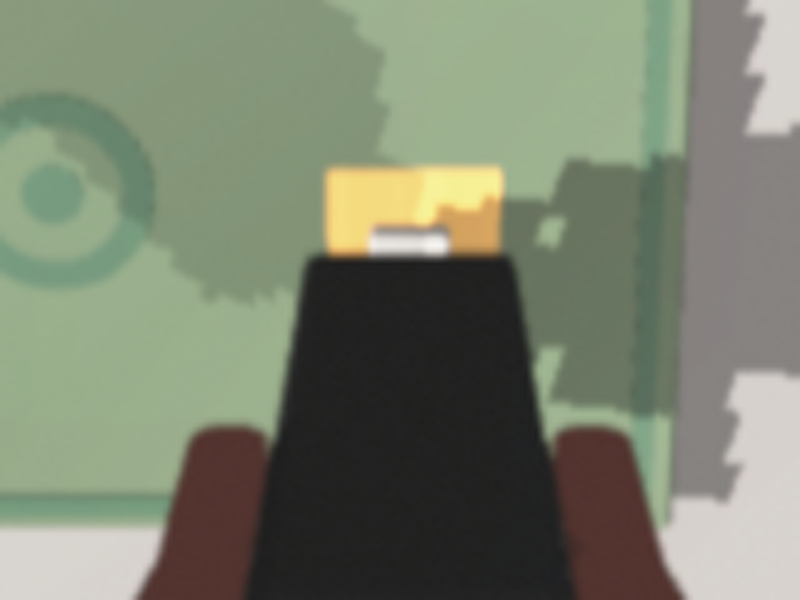

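In the crop the window spans x 326–502 from y 166, and the foot's front lower edge is at y≈228, x 370–449. I'll work out the offset at the right heights.

```bash
python3 - <<'E'
from h import *
w=get_image("wrist"); o=lambda u,v,z: onplane(w,[240+u/5,190+v/5],z)[:2]*1000
a=np.radians(17);R=np.array([[np.cos(a),np.sin(a)],[-np.sin(a),np.cos(a)]])
wc=R@o(414,166,.02)-[19,0]
t=env.observe()["tool_pos"]; print(t)
for z in(.0255,.0267,.028):
  fc=R@o(409.5,228,z)-[13,0]; print(z,"window-foot in board axes mm",(wc-fc).round(2),"foot-tcp",(fc-R@t[:2]*1000).round(2))
print("win",R.T@wc)
E
```

```text
[0.55227548 0.05151771 0.08405912]
0.0255 window-foot in board axes mm [ 0.51 -0.58] foot-tcp [-0.56  0.82]
0.0267 window-foot in board axes mm [ 0.12 -0.58] foot-tcp [-0.17  0.82]
0.028 window-foot in board axes mm [-0.3  -0.59] foot-tcp [0.25 0.82]
win [552.1598744   51.73143934]
```

View pics/s7.png

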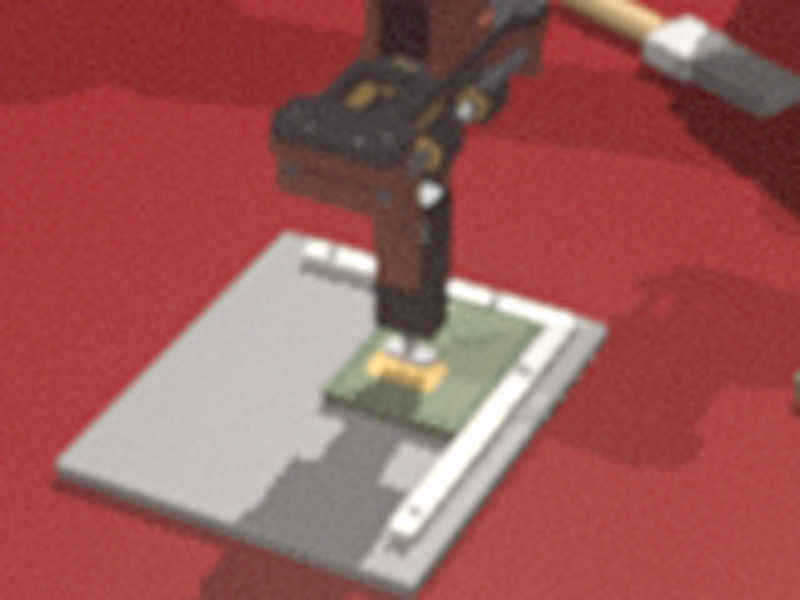

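The scene view shows the gauge upright over the window. I'll correct 0.6 mm sideways, then lower gently while watching the force.

```bash
python3 -m jog '[[0.02,-0.055,0,0],[0,0,-0.2,0],[0,0,-0.2,0],[0,0,0,0],[0,0,0,0]]'
python3 -m jog '[[0,0,-0.1,0],[0,0,-0.1,0],[0,0,-0.1,0],[0,0,-0.1,0],[0,0,0,0],[0,0,0,0]]'
python3 - <<'E'
from h import *
f=[];z=[]
for i in range(8):
  get_image("wrist"); s=env.observe(); f.append(s["wrist_force"]); z.append(s["tool_pos"])
print(np.mean(f,0).round(2),np.std(f,0).round(2),np.mean(z,0).round(4),s["time"])
E
```

```text
time: 17.8
tool_pos: [0.5521, 0.0509, 0.0796]
orientation: [[0.292, -0.956, -0.0], [-0.956, -0.292, -0.0], [-0.0, 0.0, -1.0]]
wrist_force: [-0.1, 0.3, -0.6]
gripper_width: 0.272
time: 18.4
tool_pos: [0.5522, 0.0509, 0.0757]
orientation: [[0.292, -0.956, 0.0], [-0.956, -0.292, -0.0], [0.0, -0.0, -1.0]]
wrist_force: [-0.3, 0.1, -0.7]
gripper_width: 0.27
[-0.11  0.13 -1.02] [0.5  0.43 0.39] [0.5522 0.0509 0.0757] 18.8
```

```bash
python3 -m jog '[[0,0,-0.1,0],[0,0,-0.1,0],[0,0,-0.1,0],[0,0,-0.1,0],[0,0,-0.05,0],[0,0,0,0],[0,0,0,0]]'
python3 - <<'E'
from h import *
f=[];z=[]
for i in range(16):
  w=get_image("wrist"); s=env.observe(); f.append(s["wrist_force"]); z.append(s["tool_pos"])
print(np.mean(f,0).round(2),np.std(f,0).round(2),np.mean(z,0).round(4),s["time"])
save("w8.png",cv2.resize(w["frame"][120:300,200:440],None,fx=3.3,fy=3.3,interpolation=cv2.INTER_CUBIC))
for r in nets.cut_out("plaque",w)[:1]:
    u=np.argwhere(r["mask"])[:,::-1]; print(r["score"],cv2.minAreaRect((onplane(w,u,0.02)[:,:2]*1000).astype(np.float32)))
E
```

```text
time: 19.5
tool_pos: [0.5522, 0.0509, 0.0712]
orientation: [[0.292, -0.956, 0.0], [-0.956, -0.292, -0.0], [0.0, -0.0, -1.0]]
wrist_force: [-1.3, 0.3, 0.8]
gripper_width: 0.273
[-0.43 -0.23  1.62] [0.6 0.4 0.4] [0.5522 0.0509 0.0712] 20.3
```

View pics/w8.png

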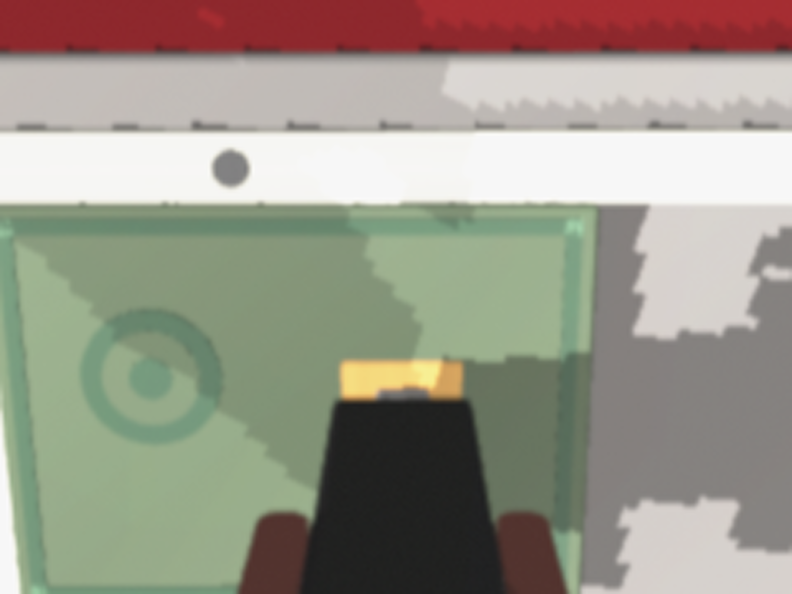

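The foot is centred (about 0.3 mm across, about 0.5 mm along). The push is about 3 N by both height and force. Last, a numeric check that the plaque is still registered, then I'll hand in.

```bash
python3 - <<'E'
from h import *
for cam in("wrist","top"):
  w=get_image(cam)
  for n,z in(("plaque",.02),("board",.01)):
    for r in nets.cut_out(n,w)[:2]:
      u=np.argwhere(r["mask"])[:,::-1]; print(cam,n,round(r["score"],2),cv2.minAreaRect((onplane(w,u,z)[:,:2]*1000).astype(np.float32)))
# left rail / plaque border: green vs bright colour profile across the left edge at plaque x=+25
w=get_image("wrist");a=np.radians(17);R=np.array([[np.cos(a),-np.sin(a)],[np.sin(a),np.cos(a)]])
for y in np.arange(50,62,1.):
  X=np.r_[np.array([.5534,.0730])+R@np.array([.025,y/1e3]),.02]; u=proj(w,X).round().astype(int); print(y,u,w["frame"][u[1],u[0]] if 0<=u[0]<640 else None)
E
```

```text
wrist plaque 0.4 ((552.8948364257812, 32.69276428222656), (156.98226928710938, 227.43084716796875), 16.67327308654785)
wrist board 0.68 ((548.6002197265625, 30.267120361328125), (165.7791290283203, 238.64907836914062), 16.930694580078125)
top plaque 0.72 ((746.3104858398438, 269.3916931152344), (147.762451171875, 109.46400451660156), 89.320068359375)
top board 0.8 ((533.05224609375, 24.669593811035156), (200.96356201171875, 241.35781860351562), 17.09058380126953)
50.0 [204 207] [123 156 126]
51.0 [202 207] [124 159 130]
52.0 [200 207] [133 165 133]
53.0 [199 207] [152 176 141]
54.0 [197 207] [160 181 147]
55.0 [195 207] [244 243 238]
56.0 [194 207] [247 247 247]
57.0 [192 207] [247 247 247]
58.0 [190 207] [247 247 247]
59.0 [188 207] [247 247 247]
60.0 [187 207] [247 247 247]
61.0 [185 207] [247 247 247]
```

The plaque's green goes straight into the rail's white at its left edge with no gap, and the far edge was seen flush. Handing in.

```bash
python3 -c "
from station import env
s=env.observe();print(s['time'],s['tool_pos'],s['wrist_force']);print(env.job_done())"
```

```text
20.7 [0.55219717 0.0509306  0.07118167] [-0.9663223  -0.613053    2.01208155]
the job is handed in; nothing more can be done
None
```

I slid the plaque into the rail corner, then took the larger gauge from its stand and set its foot in the window. The job was handed in at 20.7 s with the gauge still held there.

- **Plaque:** I pushed its near edge with both fingers onto the far rail, then its right side with the shut fingers onto the left rail. The last pictures show no gap at either rail. After the slide its fitted pose matched the registered one to within about 1 mm and 0.3°. The network gave no usable fit of the plaque once the gauge covered part of it, so the final left-edge check was a colour profile at one line and the far edge was checked by eye.
- **Foot position:** the gauge is upright and turned to the board's yaw. In the last wrist picture the foot is about 0.3 mm off the window's centre across and 0.5 mm along.
- **Foot push:** the tool height puts the foot about 5.8 mm in. The averaged force puts it at about 6.8 mm (3.4 N), so the two checks differ by about 1 mm. Both are near half of the 12 mm travel and well short of the end stop.
- **Bystanders:** I did not move anything near the jar, brush, bowl or knob.

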